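Clear the bandsaw catch tray: batten onto the sloping drying rack, offcut into the tote

ROBOT

A 6-joint arm with a two-finger parallel gripper is mounted at the origin on the work surface. World frame = base frame: x ahead of the robot, y to its left, z up, the work surface at z = 0. Lengths are in m, angles in degrees, forces in N, time in s.
With the tool pointing down it reaches from about 0.4 to 0.825 m from the base axis. Payload 7 kg.
Tool frame: the origin (TCP) lies midway between the tips of the shut fingers; the grasp point (between the pads) lies 19 mm behind it (r.grip_depth is the distance from the TCP to the grasp point, in m); z points along the fingers, y is the line along which they close (so a half turn about z gives the same grasp; the last joint's range is limited). The gripper opens to 88 mm and grips with 3 to 60 N. Pads are 19 mm wide; open, the fingers measure 130 mm over their backs; the gripper's body (78 mm by 193 mm) begins 47 mm behind the grasp point.
Start: joints at [-56.832, 20.546, 0.682, 0, -70.136, -16.507], TCP at [0.194, -0.647, 0.227] pointing down, gripper open.
Joint ranges: [-176.03, 176.03], [-82.01, 121.73], [-58.28, 71.71], [-173.87, 95.51], [-174.79, -0.11], [-173.66, 173.66]. Speed limits (degrees/s): [136.94, 136.94, 172.46, 180, 180, 180].

INTERFACE

Orientations are given as [roll, pitch, yaw] about the fixed x, y, z axes, in that order (R = Rz(yaw) Ry(pitch) Rx(roll)).
In Python, from plant import r, capture, close_job, search_frame, outline_of gives the robot as it stands.
- The arm moves only by the shell command python3 -m creep 'ROWS' [FORCE]. ROWS is JSON, a list of rows, each a list of 7 numbers: the finger opening in mm, from 0 to 87.6, then the shift along the world's x, y, z in units of 25 mm (1.0 is 25 mm), then the turn, a rotation vector about the world's x, y, z in degrees. In form: [[hand, x, y, z, ax, ay, az], ...]. A call has 1 to 8 rows; each row shifts and turns the commanded pose from where the row before left it; what a row does not reach is not made up. A row lasts 1/12 s, in which the tool goes at most 41.7 mm and 7.16 degrees, less where a joint would pass 70% of its speed; a pose out of reach is approached as far as the arm can. A call is refused whole if a number of a shift passes 1 or a number of a turn 7.16, either way. A call with a gripper value outside its range is refused whole. The fingers move at their own pace and stop on an object; FORCE is the grip in N (left out, the last holds). Time passes only in rows, so rows that do not move let the fingers close. It gives the time, the measured TCP pose, the force, the opening and the grip force at its end, in the units of the state.
- r.get_state(): the state, without advancing time (a new reading comes with each control period).
- capture(name): name is "scene" or "top" or "wrist"; returns a dict with "frame" (400x640x3 uint8, red, green, blue), "K" (3x3 intrinsics, pixels), "origin" and "rotation" of the camera in the world. Camera axes: x right, y down, z forward; pixel columns grow to the right and rows downward; lengths in m; the calibration is good to about 2 mm. A picture is of the moment at which its call begins. There is no depth.
- close_job(): hands the job in; it is judged then, once.
Trained networks look in a picture, given as the dict that the camera call returned (one of the last four; its "shot" number tells which), for a name from the list of things; names that differ only in an ending like _2 or _b are one class to them, and where a whole thing is asked for, a point or a joint stands for the part that bears it (a point fixed in the world has none). Each returns a list of dicts, best first, with "conf" (0 to 1); they miss things now and then, are a little off and sometimes report something else, mostly with a low value. They report only what shows in the picture. A call takes as long as a camera call.
- search_frame(picture, target): "bbox" ([left, top, right, bottom] in pixels, round what is visible of it).
- outline_of(picture, target): "region" (400x640 bool, what is visible of it) and "bbox" ([left, top, right, bottom] in pixels, round what is visible of it).
The state is a dict: "time_s": time; "joints": joint angles; "qd": joint speeds; "joint_torque": joint torques, N m; "tcp_pos": TCP position; "eef_rot": TCP orientation; "contact_force": force on the tool from outside, world axes, zero at the start; "moment": the same for the moment, N m; "gripper_width": finger opening in m; "gripper_force": force on a finger pad.
Only numpy, scipy, OpenCV 4.12 (cv2) and the standard library are available. Lean on these libraries where they do the work, as an engineer would, in place of code of your own. Each camera call takes 0.05 s, during which the arm holds its last target. There are 200 camera calls.

TASK

Clear the bandsaw's catch tray: lay the dark brown batten flat across both rails of the sloping drying rack, snug against the two orange stops at the lower end and overhanging the rails evenly, setting it down gently rather than dropping it. Put the pale pine offcut into the blue tote. Leave the glue bottle standing where it is.

Things in the scene. Friction and masses are not known exactly. Their poses are not given: they have to be found in the camera images.
- tray: Fixed shallow aluminium catch tray, open on top, 270 (x) by 260 (y) mm outside, walls 4 mm thick and 24 mm high, floor 4 mm thick. Origin: centre of its underside. Stands on the left or the right of the rack; its yaw varies. Holds the batten and the offcut, side by side about 110 mm apart centre to centre.
- tote: Fixed blue plastic tote, open on top, 220 (x) by 200 (y) mm outside, 105 mm high, walls and floor 4 mm thick. Origin: centre of its underside. Stands on the side of the rack where the tray is not. A small brown scrap of wood (90 x 40 x 22 mm) already lies on its floor and may be touched or covered.
- batten: Dark brown hardwood batten, 180 mm long (its y axis), 42 mm wide (x), 28 mm thick (z), about 0.14 kg. Origin: centre of its underside. Starts flat on the tray floor.
- batten_center (a point): The centre of the batten, 14 mm above its underside; axes as the batten's.
- offcut: Pale pine offcut with a bark strip on one side, 120 mm long (y), 46 mm wide (x), 36 mm high (z), about 0.1 kg. Origin: centre of its underside. Starts flat on the tray floor.
- offcut_center (a point): The centre of the offcut, 18 mm above its underside; axes as the offcut's.
- rack: Fixed drying rack: green posts and feet, two aluminium rails 14 mm wide, centres at y +-55 mm, running 142 mm up from orange stops 8 mm thick and 12 mm proud of the rails. Between the rails (96 mm) it is open down to the feet: a finger fits. Origin on the table, midway; x points to the rails' high end, away from the robot; they slope down to the robot by 20 degrees.
- rack_top: The two rails. Origin: midway between them, on the plane of their upper faces, at the stops' inner faces, 80 mm above the table. x points straight up the slope (20 degrees above level), y across the rails, z square to their upper faces. A batten laid right has its x along this x, centre at x 21, y 0, z 14 mm. Wood does not slide down the rails by itself.
- glue: White glue bottle with yellow label and orange cap, 60 mm diameter, 170 mm high, standing behind the rack's high end. Origin: centre of its foot. Leave alone.

How it is judged (in metres and radians):
At the end, for the whole second after the job is handed in: Batten flat on both rails (within 0.08 rad, 4 mm), square across them within 0.08 rad, lower edge within 8 mm of the stops, its middle within 16 mm of midway between the rails; offcut inside the tote, its centre below the rim; both released and at rest (x of batten_center in the frame of rack_top between 0.016 and 0.029 m and y of batten_center in the frame of rack_top between -0.016 and 0.016 m and z of batten_center in the frame of rack_top between 0.01 and 0.018 m and angle between the z axis of batten and the z axis of rack_top, either way round below 0.08 rad and angle between the y axis of batten and the y axis of rack_top, either way round below 0.08 rad and linear speed of each of batten, offcut below 0.02 m/s and x of offcut_center in the frame of tote between -0.108 and 0.108 m and y of offcut_center in the frame of tote between -0.098 and 0.098 m and z of offcut_center in the frame of tote between 0 and 0.09 m); the robot touches nothing.
It fails at once if the batten is dropped or thrown: it moves faster than 0.5 m/s while the fingers do not hold it (linear speed of batten above 0.5 m/s and contact force between the fingers and batten below 0.1 N).
It fails at once if the glue bottle is moved by more than 30 mm or knocked over (distance of glue from where it was at the start of the episode above 0.03 m or angle between glue's own z axis and vertical above 0.5 rad).
It also fails if it takes over 59 s, if anything falls off the work surface, if the arm or the gripper's body presses on something with over 40 N, if the wrist force passes 120 N, or if a joint passes its speed limit or range.

## Working session

There is one attempt and no reset: what is moved stays moved. The work goes in short steps, Python scripts to look and compute and a shell command to move; the robot and the scene stay as the last step left them, time stands still between calls to the robot, and variables do not carry over. Pictures are saved under pics/ and viewed, at most 10 in all, crops included, and the job is handed in when it is done.

```bash
ls; mkdir -p pics; cat > h.py <<'E'
import numpy as np, cv2
from plant import r, capture, close_job, search_frame, outline_of
def save(p,n): cv2.imwrite('pics/'+n,cv2.cvtColor(p['frame'],cv2.COLOR_RGB2BGR))
def ray(p,uv,z):
    K=np.array(p['K']);R=np.array(p['rotation']);o=np.array(p['origin'])
    d=R@np.linalg.inv(K)@np.array([uv[0],uv[1],1.]); return o+d*(z-o[2])/d[2]
def proj(p,X):
    c=np.array(p['rotation']).T@(np.array(X)-np.array(p['origin'])); u=np.array(p['K'])@c; return u[:2]/u[2]
E
python3 - <<'E'
from h import *
t=capture('top');s=capture('scene')
save(t,'top.png');save(s,'scene.png')
print(t['origin'],t['rotation'],t['K'])
print(s['origin'])
for n in ['tray','tote','batten','offcut','rack','rack_top','glue']:
    o=outline_of(t,n)
    for d in o[:2]:
        m=d['region'].astype(np.uint8); c,_=cv2.findContours(m,0,2); 
        q=cv2.minAreaRect(max(c,key=cv2.contourArea)); print(n,round(d['conf'],2),d['bbox'],np.round(q[0]),np.round(q[1]),round(q[2],1))
st=r.get_state();print(st['time_s'],st['tcp_pos'],st['eef_rot'],st['gripper_width'])
E
```

```text
pics
[ 0.48545972 -0.02262964  1.0806313 ] [-173.18657578    0.51677557  -91.53711535] [[467.76685443   0.         312.33798022]
 [  0.         467.76685443 201.71862626]
 [  0.           0.           1.        ]]
[ 1.27170271 -0.02812974  1.02431162]
tray 0.68 [368.9, 163.3, 512.4, 304.2] [440. 232.] [121. 119.] 77.1
tote 0.75 [101.9, 193.9, 209.9, 305.1] [153. 247.] [106. 110.] 86.0
batten 0.95 [404.9, 231.0, 489.0, 279.1] [448. 255.] [22. 83.] 70.6
offcut 0.6 [394.4, 195.7, 454.6, 221.4] [426. 210.] [22. 56.] 84.6
rack 0.71 [256.5, 193.8, 327.3, 271.7] [294. 232.] [62. 71.] 9.1
rack_top 0.76 [259.7, 192.4, 326.6, 272.1] [267. 228.] [ 8. 72.] 8.3
glue 0.55 [260.7, 115.3, 285.7, 152.6] [272. 133.] [40. 26.] 71.6
0.45 [ 0.19351273 -0.64661415  0.22646211] [ 1.79990488e+02  5.04616538e-04 -1.63341438e+02] 0.08781280172239139
```

View pics/top.png

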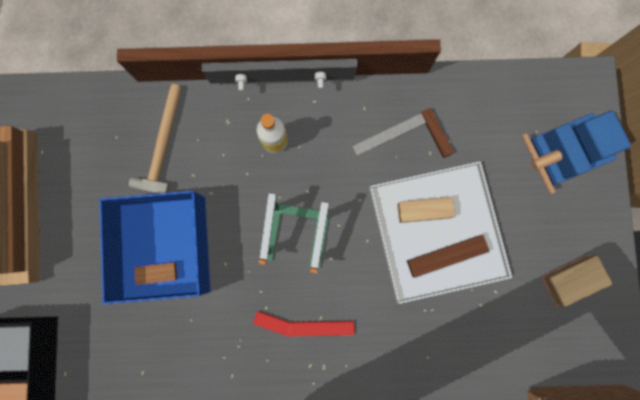

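View pics/scene.png

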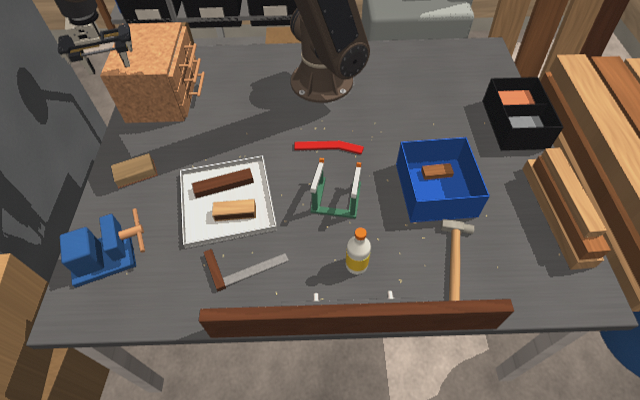

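```bash
python3 - <<'E'
s=open('h.py').read()
s=s.replace("from plant","from scipy.spatial.transform import Rotation as Ro\nfrom scipy.optimize import least_squares\nfrom plant").replace("np.array(p['rotation'])","Rm(p)")
s+='''
def Rm(p): return Ro.from_euler('xyz',p['rotation'],degrees=True).as_matrix()
def box(n,L,W,H,x,y,z,yaw):
    c=np.array([[a*W/2,b*L/2,h] for a in(-1,1) for b in(-1,1) for h in(0,H)])
    return c@Ro.from_euler('z',yaw).as_matrix().T+[x,y,z]
def fitbox(ps,ms,L,W,H,z,x0):
    # fit hull of projected box to masks: maximise IoU
    from scipy.optimize import minimize
    def cost(v):
        e=0
        for p,m in zip(ps,ms):
            u=np.array([proj(p,X) for X in box('',L,W,H,v[0],v[1],z,v[2])])
            h=cv2.convexHull((u*16).round().astype(np.int32)[:,None])
            big=np.zeros((400,640),np.uint8); cv2.fillConvexPoly(big,h,255,cv2.LINE_AA,4)
            b=big/255.; e+=1-np.minimum(b,m).sum()/np.maximum(b,m).sum()
        return e
    S=np.array([x0+np.array(d) for d in [(0,0,0),(.015,0,0),(0,.015,0),(0,0,.15)]])
    q=minimize(cost,x0,method='Nelder-Mead',options=dict(initial_simplex=S,xatol=1e-4,fatol=1e-4)); return q.x,q.fun
def best(p,n): return outline_of(p,n)[0]['region']
'''
open('h.py','w').write(s)
E
python3 - <<'E'
from h import *
t=capture('top');s=capture('scene')
for n,L,W,H,c in [('batten',.18,.042,.028,(448,255)),('offcut',.12,.046,.036,(426,210))]:
    mt,ms=best(t,n),best(s,n)
    g=ray(t,c,.02)
    for ps,mm in [((t,),(mt,)),((t,s),(mt,ms)),((s,),(ms,))]:
        v,f=fitbox(ps,mm,L,W,H,.004,np.array([g[0],g[1],1.4 if 0 else np.pi/2-1.2*0+0.2]))
        print(n,np.round(v[:2],4),round(np.degrees(v[2]),1),round(f,3))
for n in ['tray','tote']:
    m=best(t,n).astype(np.uint8);c,_=cv2.findContours(m,0,2);q=cv2.boxPoints(cv2.minAreaRect(max(c,key=cv2.contourArea)))
    z=.024 if n=='tray' else .105
    print(n,[np.round(ray(t,u,z)[:2],3) for u in q])
for p,nm in((t,'top'),(s,'scene')):
    m=best(p,'rack_top').astype(np.uint8);k,l,st,_=cv2.connectedComponentsWithStats(m);print(nm,st[1:].tolist())
    hsv=cv2.cvtColor(p['frame'],cv2.COLOR_RGB2HSV);b=search_frame(p,'rack')[0]['bbox'];print(b)
    o=((hsv[...,0]>4)&(hsv[...,0]<22)&(hsv[...,1]>130)&(hsv[...,2]>90)).astype(np.uint8)
    o[:int(b[1])-8]=0;o[int(b[3])+8:]=0;o[:,:int(b[0])-8]=0;o[:,int(b[2])+8:]=0
    k,l,st,ce=cv2.connectedComponentsWithStats(o);print(st[1:].tolist(),np.round(ce[1:],1).tolist())
    x0,y0,x1,y1=[int(v) for v in (b[0]-15,b[1]-15,b[2]+15,b[3]+15)]
    cv2.imwrite(f'pics/rack_{nm}.png',cv2.cvtColor(cv2.resize(p['frame'][y0:y1,x0:x1],None,fx=5,fy=5,interpolation=2),4));print(x0,y0)
E
```

```text
batten [ 0.4823 -0.3156] 16.4 0.121
batten [ 0.4812 -0.3162] 16.7 0.251
batten [ 0.4785 -0.3162] 17.5 0.121
offcut [ 0.587  -0.2715] 184.2 0.088
offcut [ 0.5862 -0.2715] 184.3 0.216
offcut [ 0.5853 -0.2708] 3.8 0.121
tray [array([ 0.646, -0.143]), array([ 0.703, -0.411]), array([ 0.431, -0.456]), array([ 0.376, -0.197])]
tote [array([0.626, 0.439]), array([0.634, 0.21 ]), array([0.412, 0.196]), array([0.403, 0.418])]
top [[259, 192, 17, 72, 520], [311, 201, 17, 72, 478]]
[260.1, 193.2, 326.5, 269.6]
[[259, 260, 7, 4, 22], [311, 269, 6, 4, 21]] [[262.0, 261.4], [313.6, 270.3]]
245 178
scene [[310, 158, 13, 34, 156], [351, 162, 10, 35, 162]]
[312.5, 160.7, 360.0, 218.9]
[[319, 158, 5, 5, 21], [356, 162, 5, 5, 24]] [[321.1, 159.6], [358.1, 164.1]]
297 145
```

```bash
cat >> h.py <<'E'
def rackpts(v,P):
    return np.array(P)@Ro.from_euler('yz',[-np.radians(20),v[2]]).as_matrix().T+[v[0],v[1],.08]
E
python3 - <<'E'
from h import *
from scipy.optimize import minimize
t=capture('top');s=capture('scene')
M={'t':best(t,'rack_top'),'s':best(s,'rack_top')}
def cost(v,ks):
    e=0
    for k in ks:
        p={'t':t,'s':s}[k];b=np.zeros((400,640),np.uint8)
        for y in(-.055,.055):
            Q=[(x,y+d,z) for x in(-.008,.142) for d in(-.007,.007) for z in(0,-.01)]+[(x,y+d,.012) for x in(-.008,0) for d in(-.007,.007)]*0
            u=np.array([proj(p,X) for X in rackpts(v,Q)])
            cv2.fillConvexPoly(b,cv2.convexHull((u*16).round().astype(np.int32)[:,None]),255,cv2.LINE_AA,4)
        b=b/255.;m=M[k];e+=1-np.minimum(b,m).sum()/np.maximum(b,m).sum()
    return e
g=(ray(t,(262,261),.08)+ray(t,(313.6,270),.08))/2;print(g)
for ks in('t','s','ts'):
    x0=np.array([g[0],g[1],-.17+.0]);S=np.array([x0+np.array(d) for d in [(0,0,0),(.015,0,0),(0,.015,0),(0,0,.1)]])
    q=minimize(cost,x0,(ks,),method='Nelder-Mead',options=dict(initial_simplex=S));v=q.x
    print(ks,np.round(v[:2],4),np.degrees(v[2]),q.fun)
    for y in(.055,-.055):
        X=rackpts(v,[(-.004,y,.012),(0,y,.006),(.142,y,0)]);print(np.round([proj(t,a) for a in X],1).tolist(),np.round([proj(s,a) for a in X],1).tolist())
# stops only
obs=[(262,261.4),(313.6,270.3),(321.1,159.6),(358.1,164.1)]
f=lambda v:np.concatenate([(proj(t,a)-b) for a,b in zip(rackpts(v,[(-.004,.055,.012),(-.004,-.055,.012)]),obs[:2])]+[(proj(s,a)-b) for a,b in zip(rackpts(v,[(-.002,-.055,.009),(-.002,.055,.009)]),obs[2:])])
q=least_squares(f,[g[0],g[1],-.17]);print(q.x[:2],np.degrees(q.x[2]),np.round(q.fun,1))
E
```

```text
[0.47050066 0.03895359 0.08      ]
t [0.4705 0.039 ] -9.740282517223996 1.0
[[261.0, 265.5], [261.7, 262.8], [269.5, 197.1]] [[358.2, 160.7], [357.9, 163.1], [354.4, 191.3]]
[[312.9, 273.1], [313.3, 270.3], [322.5, 204.7]] [[321.0, 157.0], [320.7, 159.4], [313.4, 186.9]]
s [0.4719 0.0392] -10.440125291409755 0.23612792003691674
[[260.9, 264.5], [261.6, 261.7], [270.2, 196.2]] [[358.3, 161.2], [358.0, 163.7], [353.8, 191.9]]
[[312.7, 272.7], [313.1, 269.9], [323.2, 204.4]] [[321.1, 157.2], [320.8, 159.6], [313.0, 187.1]]
ts [0.4719 0.0392] -10.440125291409755 1.2361279200369166
[[260.9, 264.5], [261.6, 261.7], [270.2, 196.2]] [[358.3, 161.2], [358.0, 163.7], [353.8, 191.9]]
[[312.7, 272.7], [313.1, 269.9], [323.2, 204.4]] [[321.1, 157.2], [320.8, 159.6], [313.0, 187.1]]
[0.47760663 0.03751615] -11.237006923554718 [-0.3  0.  -0.4  0.  -0.6  0.1 -0.3  0. ]
```

View pics/rack_top.png

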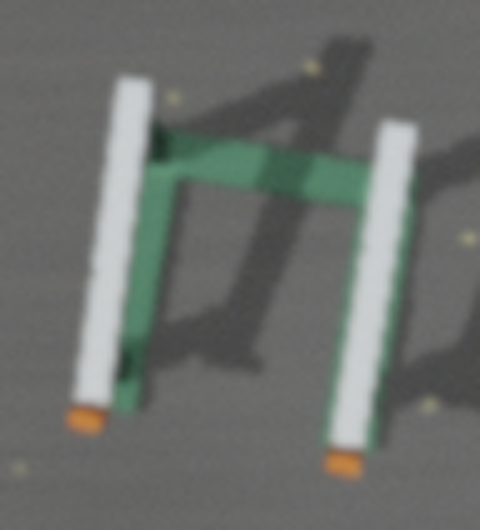

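```bash
python3 - <<'E'
from h import *
t=capture('top')
P=[(0,.055,.0),(.142,.055,0),(0,-.055,.0),(.142,-.055,0),(-.004,.055,.01),(-.004,-.055,.01)]
o=np.array([(263.6,259),(271.8,193.4),(315,267.6),(324.8,202.4),(262.2,261.8),(314,270.8)])-.4
f=lambda v:np.concatenate([proj(t,a)-b for a,b in zip(rackpts(v,P),o)])
q=least_squares(f,[.475,.038,-.18]);print(q.x[:2],np.degrees(q.x[2]),np.round(q.fun,1))
v=q.x
print('batten target',rackpts(v,[(.021,0,.014)]))
E
```

```text
[0.47688788 0.03707586] -10.78981233794889 [-0.1 -0.4  0.2  0.7 -0.4 -0.6  0.1  0.2  0.3  0.2 -0.  -0.3]
batten target [[0.49156892 0.03427801 0.10033812]]
```

```bash
python3 -m creep '[[87,0.82,0.945,0,0,0,6.43],[87,0.82,0.945,0,0,0,6.43],[87,0.82,0.945,0,0,0,6.43],[87,0.82,0.945,0,0,0,6.43],[87,0.82,0.945,0,0,0,6.43],[87,0.82,0.945,0,0,0,6.43],[87,0.82,0.945,0,0,0,6.43]]' 30
python3 -m creep '[[87,0.82,0.945,0,0,0,6.43],[87,0.82,0.945,0,0,0,6.43],[87,0.82,0.945,0,0,0,6.43],[87,0.82,0.945,0,0,0,6.43],[87,0.82,0.945,0,0,0,6.43],[87,0.82,0.945,0,0,0,6.43],[87,0.82,0.945,0,0,0,6.43],[87,0,0,0,0,0,0]]'
python3 - <<'E'
from h import *
w=capture('wrist');save(w,'w1.png')
for n,L,W,H,g in [('batten',.18,.042,.028,(.481,-.316,.29)),('offcut',.12,.046,.036,(.586,-.271,.07))]:
    m=best(w,n);v,f=fitbox((w,),(m,),L,W,H,.004,np.array(g));print(n,np.round(v[:2],4),np.degrees(v[2]),f)
print(r.get_state()['eef_rot'],r.get_state()['tcp_pos'])
E
```

```text
time_s: 1.88
tcp_pos: [0.3378, -0.4801, 0.2267]
eef_rot: [-180.0, -0.0, -118.0]
contact_force: [0.5, -0.7, 0.4]
gripper_width: 0.087
gripper_force: 0.0
time_s: 2.55
tcp_pos: [0.4835, -0.3128, 0.2267]
eef_rot: [-179.9, -0.0, -72.7]
contact_force: [0.0, -0.2, -0.3]
gripper_width: 0.0875
gripper_force: 0.0
batten [ 0.4817 -0.3146] 17.519910810907607 0.047612108530897035
offcut [ 0.5863 -0.2697] 2.7680107968667147 0.06361085331045235
[ 1.79990194e+02  2.67867975e-03 -7.33177656e+01] [ 0.48060323 -0.31559778  0.22655231]
```

View pics/w1.png

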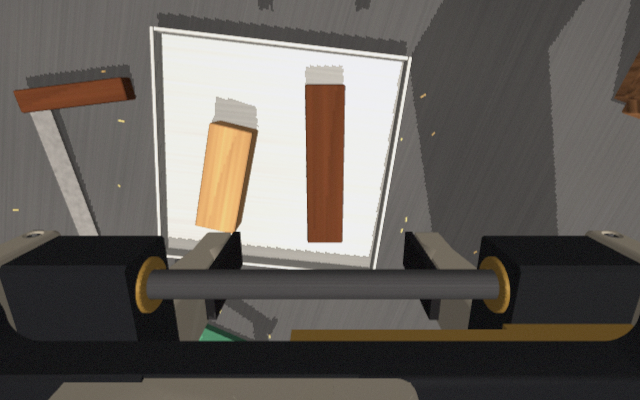

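```bash
python3 -m creep '[[87,0.04,0.03,-0.95,0,0,0.8],[87,0,0,-0.95,0,0,0],[87,0,0,-0.95,0,0,0],[87,0,0,-0.95,0,0,0],[87,0,0,-0.95,0,0,0],[87,0,0,-0.95,0,0,0],[87,0,0,-0.95,0,0,0],[87,0,0,-0.95,0,0,0]]' 
python3 -m creep '[[87,0,0,-0.6,0,0,0],[87,0,0,-0.38,0,0,0],[87,0,0,-0.18,0,0,0],[30,0,0,0,0,0,0],[30,0,0,0,0,0,0],[30,0,0,0,0,0,0],[30,0,0,0,0,0,0],[30,0,0,0,0,0,0]]' 30
python3 -m creep '[[30,0,0,0,0,0,0],[30,0,0,0,0,0,0],[30,0,0,0.2,0,0,0],[30,0,0,0.6,0,0,0],[30,0,0,0.95,0,0,0],[30,0,0,0.95,0,0,0],[30,0,0,0.95,0,0,0],[30,0,0,0.95,0,0,0]]' 30
```

```text
time_s: 3.37
tcp_pos: [0.4807, -0.3163, 0.0358]
eef_rot: [-180.0, -0.0, -72.7]
contact_force: [-0.1, 0.3, 0.2]
gripper_width: 0.0873
gripper_force: 0.0
time_s: 4.03
tcp_pos: [0.482, -0.3153, 0.0085]
eef_rot: [-179.9, -0.0, -72.5]
contact_force: [0.3, -0.1, 0.6]
gripper_width: 0.0591
gripper_force: 0.0
time_s: 4.7
tcp_pos: [0.4811, -0.3149, 0.1238]
eef_rot: [180.0, 0.0, -72.5]
contact_force: [0.6, 0.1, -1.5]
gripper_width: 0.0418
gripper_force: 30.0
```

```bash
python3 -m creep '[[30,0,0.4,0.76,0,0,-1.77],[30,0,0.86,0.76,0,0,-1.77],[30,0,0.86,0.76,0,0,-1.77],[30,0,0.86,0.76,0,0,-1.77],[30,0,0.86,0,0,0,-1.77],[30,0,0.86,0,0,0,-1.77],[30,0,0.86,0,0,0,-1.77],[30,0,0.86,0,0,0,-1.77]]'
python3 -m creep '[[30,0,0.86,0,0,0,-1.77],[30,0,0.86,0,0,0,-1.77],[30,0,0.86,0,0,0,-1.77],[30,0,0.86,0,0,0,-1.77],[30,0,0.86,0,0,0,-1.77],[30,0,0.86,0,0,0,-1.77],[30,0,0.86,0,0,0,-1.77],[30,0,0.86,0,0,0,-1.77]]'
python3 -m creep '[[30,0,0.8,0,-0.94,-4.91,0],[30,0,0,0,-0.94,-4.91,0],[30,0,0,0,-0.94,-4.91,0],[30,0,0,0,-0.93,-4.91,0],[30,0,0,0,0,0,0],[30,0,0,0,0,0,0]]'
python3 - <<'E'
from h import *
st=r.get_state();R=Ro.from_euler('xyz',st['eef_rot'],degrees=True)
v=np.array([.47689,.03708,np.radians(-10.8)])
Rr=Ro.from_euler('yz',[-np.radians(20),v[2]]); p=np.array(st['tcp_pos'])
G=Rr*Ro.from_matrix(np.diag([-1,-1,-1])@np.array([[0,1,0],[1,0,0],[0,0,1]]))
print(st['tcp_pos'],st['eef_rot'],G.as_euler('xyz',degrees=True),'turn',(G*R.inv()).as_rotvec(degrees=True))
print('tcp in rack_top',Rr.inv().apply(p-[v[0],v[1],.08]))
for h in(.05,.0037):print('units to h',h,(Rr.apply([.022,0,h])+[v[0],v[1],.08]-p)/.025)
s=capture('scene');t=capture('top');save(s,'s2.png')
w=capture('wrist');save(w,'w2.png')
E
```

```text
time_s: 5.37
tcp_pos: [0.481, -0.1535, 0.1989]
eef_rot: [-180.0, 0.0, -86.8]
contact_force: [0.7, -0.5, -1.4]
gripper_width: 0.0419
gripper_force: 30.0
time_s: 6.03
tcp_pos: [0.481, 0.0184, 0.1988]
eef_rot: [180.0, 0.0, -100.9]
contact_force: [0.9, -0.4, -1.1]
gripper_width: 0.0417
gripper_force: 30.0
time_s: 6.53
tcp_pos: [0.4789, 0.036, 0.1974]
eef_rot: [-160.1, -0.1, -100.7]
contact_force: [0.4, 0.0, -0.6]
gripper_width: 0.0414
gripper_force: 30.0
[0.47888424 0.03602    0.19742192] [-1.60071396e+02 -1.06047096e-01 -1.00731620e+02] [-160.     0.  -100.8] turn [ 0.0908441  -0.08994852 -0.06831343]
tcp in rack_top [ 0.04218809 -0.00066754  0.10960259]
units to h 0.05 [ 0.06058865  0.01562512 -2.51651399]
units to h 0.0037 [ 0.68279032 -0.1030662  -4.25682472]
```

View pics/w2.png

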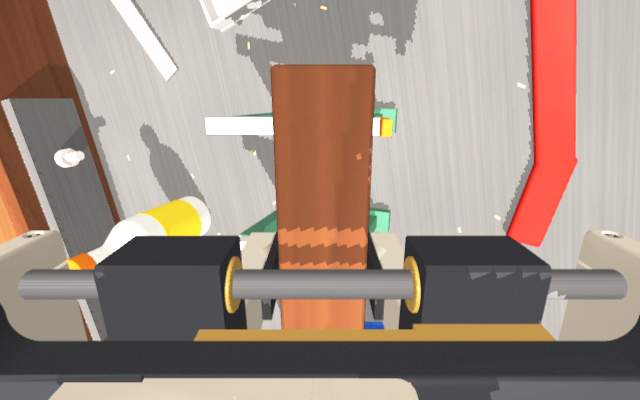

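```bash
python3 - <<'E'
from h import *
w=capture('wrist');v=np.array([.47689,.03708,np.radians(-10.8)])
for P in [(.142,-.055,0),(0,-.055,.012),(-.008,-.055,.012),(0,-.062,0),(0,-.048,0)]: print(P,np.round(proj(w,rackpts(v,[P])[0]),1))
st=r.get_state();R=Ro.from_euler('xyz',st['eef_rot'],degrees=True)
for P in [(-.09,.021,-.0103-.014),(-.09,-.021,-.0103-.014),(-.09,.021,-.0103+.014)]: print('batten end',np.round(proj(w,R.apply([-P[0],P[1],P[2]])+st['tcp_pos']),1),np.round(proj(w,R.apply(P)+st['tcp_pos']),1))
x=w['frame'];cv2.imwrite('pics/c2.png',cv2.cvtColor(cv2.resize(x[50:150,190:410],None,fx=3.5,fy=3.5,interpolation=2),4))
E
```

```text
(0.142, -0.055, 0) [205.5 123.8]
(0, -0.055, 0.012) [382.2 124.9]
(-0.008, -0.055, 0.012) [392.5 124.9]
(0, -0.062, 0) [380.1 114.8]
(0, -0.048, 0) [379.2 132.4]
batten end [377.9  64.4] [361.4 418.2]
batten end [269.3  64.3] [284.4 418.2]
batten end [368.1  70.3] [356.2 375.9]
```

View pics/c2.png

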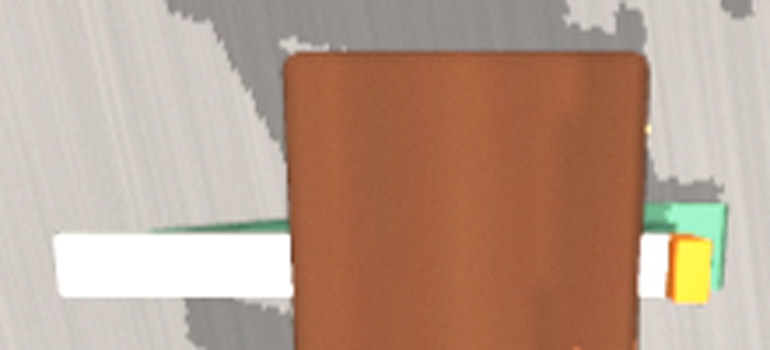

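```bash
python3 -m creep '[[30,0.08,0,-0.655,0,0,0],[30,0.08,0,-0.655,0,0,0],[30,0.08,0,-0.655,0,0,0],[30,0.08,0,-0.655,0,0,0],[30,0.08,0,-0.655,0,0,0],[30,0.12,-0.02,-0.34,0,0,0],[30,0.12,-0.02,-0.34,0,0,0],[30,0,0,0,0,0,0]]'
python3 - <<'E'
from h import *
st=r.get_state();v=np.array([.47689,.03708,np.radians(-10.8)])
Rr=Ro.from_euler('yz',[-np.radians(20),v[2]]);p=np.array(st['tcp_pos'])
print('rack tcp',Rr.inv().apply(p-[v[0],v[1],.08]),st['eef_rot'],st['contact_force'])
w=capture('wrist');x=w['frame'];cv2.imwrite('pics/c3.png',cv2.cvtColor(cv2.resize(x[30:230,190:450],None,fx=3,fy=3,interpolation=2),4))
E
```

```text
time_s: 7.4
tcp_pos: [0.503, 0.0363, 0.1055]
eef_rot: [-160.8, -0.1, -100.9]
contact_force: [-0.1, 0.4, -1.2]
gripper_width: 0.0414
gripper_force: 30.0
rack tcp [0.03296555 0.00416471 0.01517768] [-1.60757950e+02 -5.75888721e-02 -1.00909480e+02] [-0.05676943  0.36244628 -1.16049259]
```

View pics/c3.png

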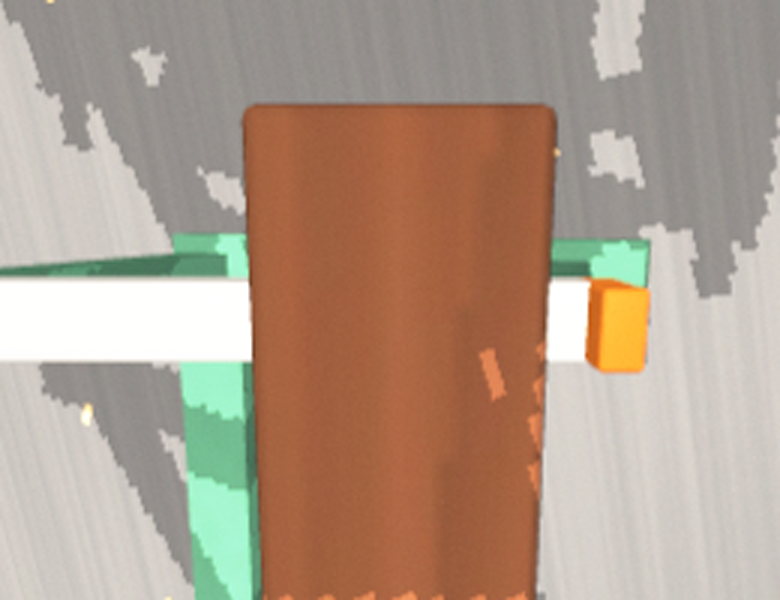

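```bash
cat >> h.py <<'E'
RV=np.array([.4764-.0000,.0385,np.radians(-10.8)])
def where(n=8):
    P=[];Q=[]
    for i in range(n):
        w=capture('wrist');st=r.get_state();P.append(st['tcp_pos']);Q.append(Ro.from_euler('xyz',st['eef_rot'],degrees=True).as_quat()*1)
    Q=Ro.from_quat(Q).mean();p=np.mean(P,0)
    Rr=Ro.from_euler('yz',[-np.radians(20),RV[2]])
    print('std',np.std(P,0),'mean',p,Q.as_euler('xyz',degrees=True),'rack',Rr.inv().apply(p-[RV[0],RV[1],.08]),st['contact_force'])
    return w,p,Q,Rr
E
python3 -c "
from h import *
w,p,Q,Rr=where()
print((Rr.apply([.0235,0,.0097])+[RV[0],RV[1],.08]-p)/.025)
for P in [(.142,-.055,0),(0,-.055,.012),(-.008,-.055,.012),(0,-.062,0),(0,-.048,0)]: print(P,np.round(proj(w,rackpts(RV,[P])[0]),1))"
```

```text
std [0.00013917 0.00023683 0.00017298] mean [0.50200882 0.0367976  0.10673775] [-1.60656773e+02  3.25385382e-02 -1.00847487e+02] rack [0.03308278 0.00312637 0.01641257] [-0.92830687  0.40087196 -1.46984438]
[-0.28704085 -0.07255382 -0.38341014]
(0.142, -0.055, 0) [117.8 135.7]
(0, -0.055, 0.012) [389. 138.]
(-0.008, -0.055, 0.012) [405. 138.]
(0, -0.062, 0) [385.1 122. ]
(0, -0.048, 0) [383.6 148.4]
```

```bash
python3 -m creep '[[30,-0.096,-0.02,-0.128,-0.04,-0.22,0],[30,-0.096,-0.02,-0.128,-0.04,-0.22,0],[30,-0.096,-0.02,-0.128,-0.04,-0.22,0],[30,0,0,0,0,0,0]]'
python3 -c "
from h import *
w,p,Q,Rr=where(4)
print((Rr.apply([.0235,0,.0037])+[RV[0],RV[1],.08]-p)/.025)"
```

```text
time_s: 8.18
tcp_pos: [0.4999, 0.0356, 0.1049]
eef_rot: [-160.9, 0.0, -100.8]
contact_force: [-0.9, -0.2, -1.1]
gripper_width: 0.0416
gripper_force: 30.0
std [3.39939607e-05 1.31917688e-05 1.13391059e-05] mean [0.50001997 0.03571729 0.10490162] [-1.60910787e+02  1.49090602e-02 -1.00836052e+02] rack [0.03080921 0.00169252 0.01528612] [ 0.9053759  -0.92845019 -2.56814263]
[-0.126856   -0.04472265 -0.53549139]
```

```bash
python3 -c "
from h import *
st=r.get_state()
for k in ('joints','qd','joint_torque','contact_force','moment'):print(k,np.round(st[k],2))"
```

```text
joints [ 31.69   1.29 -58.22  39.12 -20.5  -78.22]
qd [ 0.03 -0.02  0.03 -0.06  0.1   0.09]
joint_torque [ 1.000e-02 -2.309e+01  2.117e+01  3.470e+00  1.900e-01  3.000e-02]
contact_force [ 0.91 -0.93 -2.57]
moment [0.29 1.32 0.  ]
```

```bash
cat > k.py <<'E'
import numpy as np
from scipy.spatial.transform import Rotation as Ro
from scipy.optimize import least_squares
def fk(q,P):
    h,a2,d4,l,d6,e=P; q=np.radians(q)
    R1=Ro.from_euler('z',q[0])
    # arm plane: x fwd, z up. upper arm tilt q2 from vertical; forearm elevation = q3 (Fanuc convention)
    p=R1.apply([e+a2*np.sin(q[1])+d4*np.cos(q[2]),0,h+a2*np.cos(q[1])+d4*np.sin(q[2])])
    R=R1*Ro.from_euler('y',-q[2])            # x along forearm
    R=R*Ro.from_euler('x',S4*q[3])
    R=R*Ro.from_euler('y',-S5*q[4])
    R6=R*Ro.from_euler('x',S6*q[5])  # x = tool axis
    p=p+R.apply([d6,l,0])
    return p,R6
E
python3 - <<'E'
from k import *
import k
from h import *
st=r.get_state()
D=[(np.array([-56.832,20.546,.682,0,-70.136,-16.507]),[.19351,-.64661,.22646],[179.99,0,-163.341]),(np.array(st['joints']),st['tcp_pos'],st['eef_rot'])]
# orientation check for conventions
for s4 in(1,-1):
  for s5 in(1,-1):
    for conv in range(2):
      k.S4,k.S5,k.S6=s4,s5,1
      out=[]
      for q,p,e in D:
        qq=q.copy()
        if conv: qq[2]=q[2]-q[1]
        z=fk(qq,[0]*6)[1].apply([1,0,0]); out.append(z@Ro.from_euler('xyz',e,degrees=True).apply([0,0,1]))
      print(s4,s5,conv,np.round(out,4))
E
```

```text
1 1 0 [0.9363 0.9021]
1 1 1 [1.     0.9024]
1 -1 0 [-0.9445  0.8407]
1 -1 1 [-0.7692  0.8524]
-1 1 0 [0.9363 0.9998]
-1 1 1 [1. 1.]
-1 -1 0 [-0.9445  0.7431]
-1 -1 1 [-0.7692  0.7548]
```

```bash
cat > rec.py <<'E'
import json,os
from plant import r
s=r.get_state();d=json.load(open('d.json')) if os.path.exists('d.json') else [[[-56.832,20.546,.682,0,-70.136,-16.507],[.19351,-.64661,.22646],[179.99,0,-163.341]]]
d.append([list(map(float,s[k])) for k in('joints','tcp_pos','eef_rot')]);json.dump(d,open('d.json','w'))
E
python3 rec.py
python3 -m creep '[[30,0.3,0,0.9,0,0,0],[30,0.3,0,0.9,0,0,0],[30,0.3,0,0.9,0,0,0],[30,0,0,0,0,0,0]]' | sed -n 2,3p; python3 rec.py
python3 -m creep '[[30,0.6,0,0.6,0.94,4.91,0],[30,0.6,0,0.6,0.94,4.91,0],[30,0,0,0,0,0,0]]'| sed -n 2,3p; python3 rec.py
python3 -m creep '[[30,0.6,0,0.6,0.94,4.91,0],[30,0.6,0,0,0.94,4.91,0],[30,0,0,0,0,0,0]]'| sed -n 2,3p; python3 rec.py
python3 - <<'E'
from k import *
import k,json
k.S4,k.S5=-1,1
D=json.load(open('d.json'))
print(np.round([d[0] for d in D],1))
def K(q): q=np.array(q);return q-[0,0,q[1],0,0,0]
for s6 in(1,-1):
    k.S6=s6;Cs=[]
    for q,p,e in D: Cs.append((fk(K(q),[0]*6)[1].inv()*Ro.from_euler('xyz',e,degrees=True)).as_rotvec(degrees=True))
    print(s6,np.round(Cs,1).tolist())
def f(P): return np.concatenate([fk(K(q),P)[0]-p for q,p,e in D])*1000
s=least_squares(f,[.3,.4,.4,.15,.3,0]);print(np.round(s.x,4),np.round(s.fun,1))
E
```

```text
tcp_pos: [0.526, 0.038, 0.1772]
eef_rot: [-160.6, 0.3, -100.7]
tcp_pos: [0.5598, 0.0382, 0.2069]
eef_rot: [-169.8, 0.2, -100.8]
tcp_pos: [0.586, 0.0345, 0.2134]
eef_rot: [179.6, -0.3, -101.0]
[[-56.8  20.5   0.7   0.  -70.1 -16.5]
 [ 31.7   1.3 -58.2  39.1 -20.5 -78.2]
 [ 33.9  -1.9 -46.1  24.3 -34.  -63.5]
 [ 28.2   4.7 -26.8   8.1 -50.7 -43.7]
 [ 22.5  13.1 -11.6   0.  -65.8 -33.5]]
1 [[-44.4, 81.8, -44.4], [51.6, 78.8, 51.6], [29.0, 86.6, 29.0], [-2.1, 90.0, -2.1], [-18.1, 88.7, -18.1]]
-1 [[-69.3, 69.3, -69.3], [-69.3, 69.3, -69.3], [-69.3, 69.3, -69.3], [-69.3, 69.3, -69.3], [-69.3, 69.3, -69.3]]
[ 1.987e-01  6.017e-01  4.635e-01 -1.918e-01  3.781e-01  1.000e-04] [-0.  -0.   0.1  0.   0.   0.  -0.  -0.  -0.  -0.  -0.  -0.  -0.   0.
 -0. ]
```

```bash
cat >> k.py <<'E'
S4,S5,S6=-1,1,-1
PP=[.1987,.6017,.4635,-.1918,.3781,.0001]
C=Ro.from_rotvec(np.array([-1,1,-1])*69.282,degrees=True)
LO=np.array([-176.03,-82.01,-58.28,-173.87,-174.79,-173.66]);HI=np.array([176.03,121.73,71.71,95.51,-.11,173.66])
def FK(q): q=np.array(q,float);p,R=fk(q-[0,0,q[1],0,0,0],PP);return p,R*C
def IK(p,R,n=40,seed=0,x0=None):
    rg=np.random.default_rng(seed);S=[]
    for i in range(n):
        x=x0 if x0 is not None and i==0 else rg.uniform(LO,HI)
        f=lambda q:np.concatenate([(FK(q)[0]-p)*100,(FK(q)[1]*R.inv()).as_rotvec()*20])
        s=least_squares(f,np.clip(x,LO+.01,HI-.01),bounds=(LO,HI),x_scale=50,max_nfev=80)
        if s.cost<1e-4 and not any(np.abs(s.x-t).max()<1 for t in S): S.append(s.x)
    return S
def err(p,R,x0):
    f=lambda q:np.concatenate([(FK(q)[0]-p)*100,(FK(q)[1]*R.inv()).as_rotvec()*20])
    s=least_squares(f,np.clip(x0,LO+.01,HI-.01),bounds=(LO,HI),x_scale=50);return s
E
cat > pl.py <<'E'
from k import *
RVx,RVy,yaw=.4764,.0385,np.radians(-10.8)
Rr=Ro.from_euler('yz',[-np.radians(20),yaw])
G=Rr*Ro.from_matrix(-np.array([[0,1,0],[1,0,0],[0,0,1.]]))
def target(phi,half=0,h=.0,dep=.0103,x=.0235):
    R=G*Ro.from_euler('z',180*half,degrees=True)
    R=R*Ro.from_euler('y',phi,degrees=True) # roll about closing axis
    c=Rr.apply([x,0,.014+h])+[RVx,RVy,.08]
    return c+R.apply([0,0,dep]),R
E
timeout 500 python3 - <<'E'
from pl import *
for half in(0,1):
  for phi in(-30,-20,-10,0,10,20,30):
    S=IK(*target(phi,half),n=14)
    print(half,phi,[np.round(s).astype(int).tolist() for s in S])
E
```

```text
0 -30 [[1, 7, -31, -47, -36, 29]]
0 -20 [[19, 3, -41, -23, -21, -7]]
0 -10 []
0 0 []
0 10 []
0 20 [[42, 10, -56, 47, -39, -97]]
0 30 [[46, 16, -52, 44, -49, -99]]
1 -30 [[46, 16, -52, 44, -49, 81]]
1 -20 [[42, 10, -56, 47, -39, 83]]
1 -10 []
1 0 []
1 10 []
1 20 [[19, 3, -41, -23, -21, 173]]
1 30 [[1, 7, -31, -47, -36, -151]]
```

```bash
python3 -m creep '[[30,-0.26,-0.873,0,0,0,1.78],[30,-0.26,-0.873,0,0,0,1.78],[30,-0.26,-0.873,0,0,0,1.78],[30,-0.26,-0.873,0,0,0,1.78],[30,-0.26,-0.873,0,0,0,1.78],[30,-0.26,-0.873,0,0,0,1.78],[30,-0.26,-0.873,0,0,0,1.78],[30,-0.26,-0.873,0,0,0,1.78]]' | head -1
python3 -m creep '[[30,-0.26,-0.873,0,0,0,1.78],[30,-0.26,-0.873,0,0,0,1.78],[30,-0.26,-0.873,0,0,0,1.78],[30,-0.26,-0.873,0,0,0,1.78],[30,-0.26,-0.873,0,0,0,1.78],[30,-0.26,-0.873,0,0,0,1.78],[30,-0.26,-0.873,0,0,0,1.78],[30,-0.26,-0.873,0,0,0,1.78]]' | head -1
python3 -m creep '[[30,0,0,-0.9,0,0,0],[30,0,0,-0.9,0,0,0],[30,0,0,-0.9,0,0,0],[30,0,0,-0.9,0,0,0],[30,0,0,-0.9,0,0,0],[30,0,0,-0.9,0,0,0],[30,0,0,-0.9,0,0,0],[30,0,0,0,0,0,0]]' | head -1
python3 -c "
from h import *
where(3)"
cat > sim.py <<'E'
from pl import *
for phi in(-20,-24,-28):
    pr=None
    for h in(0,.02,.05,.1):
        S=IK(*target(phi,0,h=h,dep=.007),n=10);print(phi,h,[np.round(s).astype(int).tolist() for s in S])
    # tray pose
    R=Ro.from_euler('xyz',[180,0,-72.5],degrees=True)*Ro.from_euler('y',phi,degrees=True)
    for z in(.0115,.12):
        c=np.array([.4817,-.3148,.018]);p=c+R.apply([0,0,1])*.007;p[2]=z
        print('tray',phi,np.round(p,4),R.as_euler('xyz',degrees=True).round(1),[np.round(s).astype(int).tolist() for s in IK(p,R,n=10)])
E
timeout 300 python3 sim.py
```

```text
time_s: 9.88
time_s: 10.55
time_s: 11.22
std [0.00097514 0.00031056 0.00122841] mean [ 0.47642714 -0.31492554  0.05731045] [ 1.79805719e+02 -1.35500198e-01 -7.24680490e+01] rack [ 0.05449624 -0.34716031 -0.04398072] [ 0.38404667  0.19303641 -0.24883302]
-20 0 [[19, 2, -41, -22, -21, -7]]
-20 0.02 [[20, -1, -42, -19, -23, -11]]
-20 0.05 [[22, -5, -42, -15, -26, -17]]
-20 0.1 [[25, -11, -42, -10, -32, -25]]
tray -20 [ 0.481  -0.3125  0.0115] [180.   20.  -72.5] [[-24, 33, -6, -16, -65, 51]]
tray -20 [ 0.481  -0.3125  0.12  ] [180.   20.  -72.5] [[-24, 26, -2, -15, -76, 47]]
-24 0 [[11, 4, -36, -34, -27, 10]]
-24 0.02 [[13, 1, -37, -31, -28, 5]]
-24 0.05 [[15, -3, -37, -27, -31, -1]]
-24 0.1 [[18, -10, -38, -21, -35, -10]]
tray -24 [ 0.4808 -0.3121  0.0115] [180.   24.  -72.5] [[-26, 35, -3, -18, -70, 53]]
tray -24 [ 0.4808 -0.3121  0.12  ] [180.   24.  -72.5] [[-26, 29, 2, -17, -80, 49]]
-28 0 [[4, 5, -33, -43, -33, 23]]
-28 0.02 [[5, 3, -33, -41, -34, 19]]
-28 0.05 [[7, -1, -34, -37, -36, 13]]
-28 0.1 [[11, -8, -34, -31, -40, 4]]
tray -28 [ 0.4807 -0.3117  0.0115] [180.   28.  -72.5] [[-27, 37, 0, -20, -75, 54]]
tray -28 [ 0.4807 -0.3117  0.12  ] [180.   28.  -72.5] [[-27, 31, 5, -19, -85, 50]]
```

```bash
python3 -m creep '[[30,0.1,0,-0.6,0,0,0],[30,0.1,0,-0.6,0,0,0],[30,0,0,-0.4,0,0,0],[30,0,0,0,0,0,0],[30,0,0,0,0,0,0]]'
```

```text
time_s: 11.78
tcp_pos: [0.4822, -0.315, 0.0186]
eef_rot: [179.9, -0.2, -72.4]
contact_force: [1.0, 0.1, -0.1]
gripper_width: 0.042
gripper_force: 30.0
```

```bash
python3 -m creep '[[30,0,0,-0.2,0,0,0],[30,0,0,-0.15,0,0,0],[30,0,0,-0.06,0,0,0],[30,0,0,0,0,0,0],[30,0,0,0,0,0,0]]'
```

```text
time_s: 12.2
tcp_pos: [0.4827, -0.3151, 0.0096]
eef_rot: [-180.0, -0.3, -72.4]
contact_force: [-3.3, 2.5, 13.0]
gripper_width: 0.0419
gripper_force: 30.0
```

```bash
python3 -m creep '[[87,0,0,0,0,0,0],[87,0,0,0,0,0,0],[87,0,0,0,0,0,0],[87,0,0,0,0,0,0],[87,0,0,0.9,0,0,0],[87,0,0,0.9,0,0,0],[87,0,0,0.9,0,0,0],[87,0,0,0.9,0,0,0]]' |sed -n '2p;5p'
python3 -m creep '[[87,0,0,0,5.72,1.81,0],[87,0,0,0,5.72,1.81,0],[87,0,0,0,5.72,1.81,0],[87,0,0,0,5.72,1.81,0],[87,0,0,0,0,0,0],[87,0,0,0,0,0,0]]'
python3 - <<'E'
from h import *
w,p,Q,_=where(3)
m=best(w,'batten');v,f=fitbox((w,),(m,),.18,.042,.028,.004,np.array([.4827,-.3151,.29]));print(np.round(v[:2],4),np.degrees(v[2]),f)
t=capture('top');m=best(t,'batten');v,f=fitbox((t,),(m,),.18,.042,.028,.004,np.array([.4827,-.3151,.29]));print(np.round(v[:2],4),np.degrees(v[2]),f)
E
```

```text
tcp_pos: [0.4818, -0.3148, 0.0985]
gripper_width: 0.0857
time_s: 13.37
tcp_pos: [0.4816, -0.3162, 0.0955]
eef_rot: [179.8, 23.9, -72.7]
contact_force: [0.2, 0.2, 0.5]
gripper_width: 0.087
gripper_force: 0.0
std [6.34742587e-05 4.24312172e-04 6.01089747e-04] mean [ 0.48166742 -0.3149413   0.09718529] [179.86644152  23.78281916 -72.51106032] rack [ 0.07297404 -0.34619386 -0.00827217] [-0.28138012  0.43430544  0.38932443]
[ 0.4826 -0.3148] 17.547337419409345 0.026941305355081435
[ 0.4812 -0.3092] 17.08170498778231 0.37021690321985945
```

```bash
python3 -m creep '[[87,0,0.05,-0.9,0,0,0],[87,0,0.05,-0.9,0,0,0],[87,0,0,-0.8,0,0,0],[87,0,0,-0.4,0,0,0],[87,0,0,0,0,0,0],[87,0,0,0,0,0,0]]' |sed -n 2,4p
```

```text
tcp_pos: [0.4821, -0.3122, 0.0233]
eef_rot: [179.9, 23.8, -72.4]
contact_force: [-0.2, 0.8, 0.2]
```

```bash
python3 -m creep '[[87,0,0,-0.25,0,0,0],[87,0,0,-0.2,0,0,0],[87,0,0,0,0,0,0],[30,0,0,0,0,0,0],[30,0,0,0,0,0,0],[30,0,0,0,0,0,0],[30,0,0,0,0,0,0],[30,0,0,0,0,0,0]]' 35 |sed -n 2,6p
python3 -m creep '[[30,0,0,0,0,0,0],[30,0,0,0,0,0,0],[30,0,0,0,0,0,0]]'
python3 -m creep '[[30,0,0,0.3,0,0,0],[30,0,0,0.7,0,0,0],[30,0,0,0.9,0,0,0],[30,0,0,0.9,0,0,0],[30,0,0,0.9,0,0,0],[30,0,0,0.9,0,0,0],[30,0,0,0.9,0,0,0],[30,0,0,0.9,0,0,0]]'
```

```text
tcp_pos: [0.4821, -0.3125, 0.0117]
eef_rot: [179.9, 23.8, -72.5]
contact_force: [-0.7, -0.1, 0.6]
gripper_width: 0.0589
gripper_force: 0.0
time_s: 15.08
tcp_pos: [0.482, -0.3124, 0.0115]
eef_rot: [179.9, 23.8, -72.5]
contact_force: [-0.1, -0.4, -0.2]
gripper_width: 0.0417
gripper_force: 35.0
time_s: 15.75
tcp_pos: [0.4818, -0.3123, 0.1731]
eef_rot: [179.9, 23.8, -72.5]
contact_force: [-0.0, -0.4, -1.5]
gripper_width: 0.0417
gripper_force: 35.0
```

```bash
cat > goal.py <<'E'
from h import *
import sys,pl
h=float(sys.argv[1]);x=float(sys.argv[2]) if len(sys.argv)>2 else .0235
Rt=Ro.from_euler('xyz',[179.9,23.8,-72.5],degrees=True)
Bb=Ro.from_euler('z',17.55,degrees=True)          # batten in tray
rel=Bb.inv()*Rt; off=Bb.inv().apply(np.array([.482,-.3124,.0115])-[.4826,-.3148,.018])
Rr=pl.Rr; Rg=Rr*rel; pg=Rr.apply(np.array([x,0,.014+h])+off)+[RV[0],RV[1],.08]
for i in range(3): capture('wrist') if i<2 else 0
st=r.get_state();p=np.array(st['tcp_pos']);R=Ro.from_euler('xyz',st['eef_rot'],degrees=True)
print('goal',pg.round(4),Rg.as_euler('xyz',degrees=True).round(1),'shift units',((pg-p)/.025).round(3),'turn',(Rg*R.inv()).as_rotvec(degrees=True).round(2))
Rb=R*rel.inv(); c=p-Rb.apply(off); print('batten centre in rack_top mm',(Rr.inv().apply(c-[RV[0],RV[1],.08])*1000).round(1),'rot',(Rr.inv()*Rb).as_rotvec(degrees=True).round(2),'F',np.round(st['contact_force'],1),st['time_s'],np.round(st['joints']))
E
python3 goal.py .06
```

```text
goal [0.476  0.0411 0.1515] [-158.4   22.3  -92.3] shift units [-0.3   14.192 -0.984] turn [  1.5  -19.87 -28.07]
batten centre in rack_top mm [ 104.6 -346.9   71.1] rot [ 4.72 19.24 28.16] F [ 0.3 -0.2 -1. ] 15.85 [-26.  26.   5. -17. -86.  47.]
```

```bash
python3 -m creep '[[30,0,0.5,0.5,0,0,-1.77],[30,0,0.9,0.5,0,0,-1.77],[30,0,0.9,0,0,0,-1.77],[30,0,0.9,0,0,0,-1.77],[30,0,0.9,0,0,0,-1.77],[30,0,0.9,0,0,0,-1.77],[30,0,0.9,0,0,0,-1.77],[30,0,0.9,0,0,0,-1.77]]' |head -1
python3 -m creep '[[30,0,0.9,0,0,0,-1.77],[30,0,0.9,0,0,0,-1.77],[30,0,0.9,0,0,0,-1.77],[30,0,0.9,0,0,0,-1.77],[30,0,0.9,0,0,0,-1.77],[30,0,0.9,0,0,0,-1.77],[30,0,0.9,0,0,0,-1.77],[30,0,0.5,0,0,0,-1.77]]'|head -2
python3 -m creep '[[30,0,0,0,-0.94,-4.91,0],[30,0,0,0,-0.94,-4.91,0],[30,0,0,0,-0.94,-4.91,0],[30,0,0,0,-0.93,-4.91,0],[30,0,0,0,0,0,0],[30,0,0,0,0,0,0],[30,0,0,0,0,0,0]]'|head -2
python3 goal.py .06;python3 goal.py .06
```

```text
time_s: 16.52
time_s: 17.18
tcp_pos: [0.4812, 0.0295, 0.1965]
time_s: 17.77
tcp_pos: [0.482, 0.0278, 0.197]
goal [0.476  0.0411 0.1515] [-158.4   22.3  -92.3] shift units [-0.27   0.538 -1.813] turn [-0.   -0.02 -0.05]
batten centre in rack_top mm [ 47.6 -12.  113.5] rot [0.02 0.02 0.05] F [-0.1  0.5 -2.4] 17.8667 [ 14.  -7. -34. -23. -38.  -5.]
goal [0.476  0.0411 0.1515] [-158.4   22.3  -92.3] shift units [-0.267  0.543 -1.798] turn [ 0.01 -0.04 -0.04]
batten centre in rack_top mm [ 47.4 -12.1 113.1] rot [0.   0.04 0.04] F [-0.2 -0.5 -1.1] 17.9667 [ 14.  -7. -34. -23. -38.  -5.]
```

Orientation is right. Go to h = 60 mm, then down to about 20 mm along the rack's normal.

```bash
python3 -m creep '[[30,-0.09,0.18,-0.6,0,0,0],[30,-0.09,0.18,-0.6,0,0,0],[30,-0.09,0.18,-0.6,0,0,0],[30,0.18,-0.035,-0.5,0,0,0],[30,0.18,-0.035,-0.5,0,0,0],[30,0.18,-0.035,-0.5,0,0,0],[30,0,0,0,0,0,0],[30,0,0,0,0,0,0]]'
python3 goal.py .006
python3 -c "
from h import *
w=capture('wrist');x=w['frame'];save(w,'w4.png')
for P in [(.142,-.055,0),(0,-.055,.012),(-.008,-.055,.012),(0,-.062,0),(0,-.048,0)]: print(P,np.round(proj(w,rackpts(RV,[P])[0]),1))
"
```

```text
time_s: 18.63
tcp_pos: [0.4889, 0.038, 0.1132]
eef_rot: [-158.6, 22.3, -92.3]
contact_force: [0.2, -0.1, -1.0]
gripper_width: 0.0418
gripper_force: 35.0
goal [0.4942 0.0376 0.1008] [-158.4   22.3  -92.3] shift units [ 0.205 -0.027 -0.544] turn [ 0.01  0.   -0.04]
batten centre in rack_top mm [23.3 -0.3 34.5] rot [ 0.   -0.01  0.04] F [ 1.   0.1 -1.8] 18.7333 [ 13.   1. -37. -31. -28.   5.]
(0.142, -0.055, 0) [ 81.1 127.3]
(0, -0.055, 0.012) [374.4 140.2]
(-0.008, -0.055, 0.012) [391.7 140.2]
(0, -0.062, 0) [372.8 114.2]
(0, -0.048, 0) [369.9 139.8]
```

View pics/w4.png

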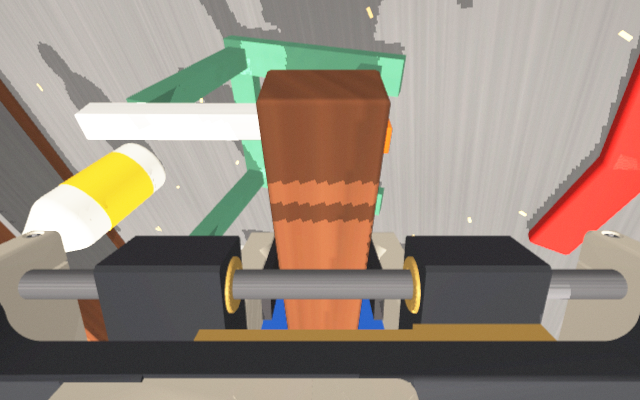

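```bash
python3 -m creep '[[30,0.07,-0.01,-0.18,0,0,0],[30,0.07,-0.01,-0.18,0,0,0],[30,0.07,-0.01,-0.18,0,0,0],[30,0,0,0,0,0,0],[30,0,0,0,0,0,0]]' | tail -4
python3 goal.py 0
```

```text
eef_rot: [-158.4, 22.3, -92.2]
contact_force: [-0.2, 0.2, -1.5]
gripper_width: 0.042
gripper_force: 35.0
goal [0.4962 0.0372 0.0951] [-158.4   22.3  -92.3] shift units [ 0.086 -0.017 -0.213] turn [ 0.01  0.   -0.06]
batten centre in rack_top mm [23.3  0.  19.8] rot [ 0.01 -0.    0.05] F [-0.6 -0.3 -1.3] 19.3 [ 12.   3. -36. -33. -27.   8.]
```

```bash
python3 -m creep '[[30,0.027,-0.005,-0.075,0,0,0],[30,0.027,-0.005,-0.075,0,0,0],[30,0.02,-0.004,-0.055,0,0,0],[30,0,0,0,0,0,0],[30,0,0,0,0,0,0]]' | tail -4
python3 goal.py 0
```

```text
eef_rot: [-158.4, 22.3, -92.2]
contact_force: [-0.5, 0.2, -1.8]
gripper_width: 0.042
gripper_force: 35.0
goal [0.4962 0.0372 0.0951] [-158.4   22.3  -92.3] shift units [ 0.013 -0.005 -0.01 ] turn [ 0.01  0.01 -0.06]
batten centre in rack_top mm [23.3  0.1 14.3] rot [ 0.02 -0.01  0.06] F [-0.4 -0.3 -1.5] 19.8167 [ 12.   4. -36. -34. -27.   9.]
```

```bash
python3 -m creep '[[30,0.013,-0.003,-0.038,0,0,0],[30,0.007,-0.001,-0.019,0,0,0],[30,0,0,0,0,0,0],[30,0,0,0,0,0,0]]' | sed -n 4p
python3 goal.py 0
python3 -m creep '[[30,0.007,-0.001,-0.019,0,0,0],[30,0,0,0,0,0,0],[30,0,0,0,0,0,0]]' | sed -n 4p
python3 goal.py 0
```

```text
contact_force: [-9.2, -1.1, 13.0]
goal [0.4962 0.0372 0.0951] [-158.4   22.3  -92.3] shift units [ 0.002 -0.006  0.007] turn [-0.03  0.06 -0.1 ]
batten centre in rack_top mm [23.4  0.1 13.9] rot [ 0.07 -0.05  0.08] F [-10.1  -1.7  14. ] 20.25 [ 11.   4. -36. -34. -27.  10.]
contact_force: [-14.1, -2.8, 21.7]
goal [0.4962 0.0372 0.0951] [-158.4   22.3  -92.3] shift units [ 0.002 -0.006  0.009] turn [-0.04  0.07 -0.12]
batten centre in rack_top mm [23.4  0.1 13.8] rot [ 0.1  -0.07  0.1 ] F [-14.3  -2.9  22.2] 20.6 [ 11.   4. -36. -34. -27.  10.]
```

```bash
python3 -m creep '[[30,-0.007,0.001,0.019,0,0,0],[50,0,0,0,0,0,0],[50,0,0,0,0,0,0],[80,0,0,0,0,0,0],[80,0,0,0,0,0,0],[80,0,0,0,0,0,0],[80,0,0,0,0,0,0]]'
python3 -m creep '[[80,-0.1,0.02,0.3,0,0,0],[80,-0.2,0.04,0.6,0,0,0],[80,-0.2,0.04,0.7,0,0,0],[80,0,0,0.9,0,0,0],[80,0,0,0.9,0,0,0],[80,0,0,0.9,0,0,0],[80,0,0,0,0,0,0]]'
python3 - <<'E'
from h import *
print(np.round(r.get_state()['joints']))
w=capture('wrist');s=capture('scene');save(w,'w5.png')
cv2.imwrite('pics/s5.png',cv2.cvtColor(cv2.resize(s['frame'][130:260,230:430],None,fx=4,fy=4,interpolation=2),4))
E
```

```text
time_s: 21.18
tcp_pos: [0.4964, 0.0373, 0.0938]
eef_rot: [-158.4, 22.3, -92.2]
contact_force: [-0.3, 0.4, 0.7]
gripper_width: 0.0711
gripper_force: 0.0
time_s: 21.77
tcp_pos: [0.4859, 0.04, 0.2064]
eef_rot: [-157.9, 22.3, -92.0]
contact_force: [-0.2, -0.7, 0.6]
gripper_width: 0.0799
gripper_force: 0.0
[ 16.  -8. -34. -21. -38.  -9.]
```

View pics/w5.png

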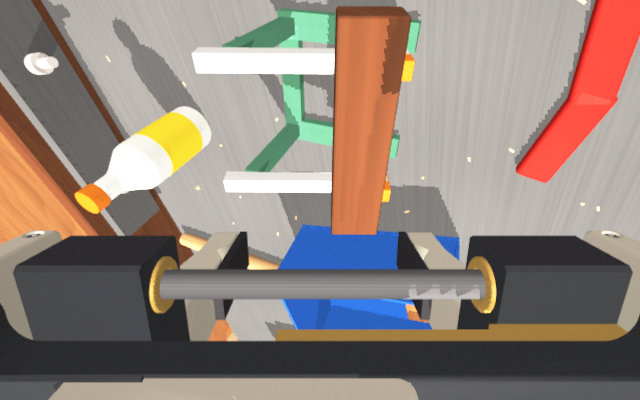

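```bash
python3 - <<'E'
from h import *
from scipy.optimize import minimize
Rr=Ro.from_euler('yz',[-np.radians(20),RV[2]])
def fit(ps,ms):
    c0=np.array([[a*.021,b*.09,h] for a in(-1,1) for b in(-1,1) for h in(0,.028)])
    def cost(v):
        e=0
        for p,m in zip(ps,ms):
            u=np.array([proj(p,X) for X in rackpts(RV,c0@Ro.from_euler('z',v[2]).as_matrix().T+[v[0],v[1],0])])
            b=np.zeros((400,640),np.uint8);cv2.fillConvexPoly(b,cv2.convexHull((u*16).round().astype(np.int32)[:,None]),255,cv2.LINE_AA,4)
            b=b/255.;e+=1-np.minimum(b,m).sum()/np.maximum(b,m).sum()
        return e
    x0=np.array([.0235,0,0]);S=np.array([x0+np.array(d) for d in [(0,0,0),(.008,0,0),(0,.008,0),(0,0,.05)]])
    q=minimize(cost,x0,method='Nelder-Mead',options=dict(initial_simplex=S));return q.x,q.fun
w=capture('wrist');s=capture('scene')
for p in(w,s):
    o=outline_of(p,'batten');print(o[0]['conf'],o[0]['bbox'],fit((p,),(o[0]['region'],)))
st=r.get_state();R=Ro.from_euler('xyz',st['eef_rot'],degrees=True);print(st['tcp_pos'],st['eef_rot'])
print('turn',(Ro.from_euler('xyz',[180,0,-86.7],degrees=True)*R.inv()).as_rotvec(degrees=True))
print('to offcut',(np.array([.5863,-.270,.2])-st['tcp_pos'])/.025)
E
```

```text
0.89 [327.0, 6.7, 405.0, 238.2] (array([2.41131676e-02, 3.49697400e-05, 5.75906992e-03]), np.float64(0.039563457865669505))
0.96 [305.5, 153.8, 369.1, 176.1] (array([ 0.02009194, -0.00131461,  0.02667453]), np.float64(0.10126182181073007))
[0.48334834 0.03968599 0.20025706] [-158.51325858   22.28147866  -92.26345074]
turn [-22.2311495   21.03453578   9.60833528]
to offcut [ 4.11806638e+00 -1.23874397e+01 -1.02825840e-02]
```

```bash
python3 -m creep '[[87,0.295,-0.885,0.2,-1.59,1.5,0.69],[87,0.295,-0.885,0.2,-1.59,1.5,0.69],[87,0.295,-0.885,0,-1.59,1.5,0.69],[87,0.295,-0.885,0,-1.59,1.5,0.69],[87,0.295,-0.885,0,-1.59,1.5,0.69],[87,0.295,-0.885,0,-1.59,1.5,0.69],[87,0.295,-0.885,0,-1.59,1.5,0.69]]' |head -2
python3 -m creep '[[87,0.295,-0.885,0,-1.59,1.5,0.69],[87,0.295,-0.885,0,-1.59,1.5,0.69],[87,0.295,-0.885,0,-1.59,1.5,0.69],[87,0.295,-0.885,0,-1.59,1.5,0.69],[87,0.295,-0.885,0,-1.59,1.5,0.69],[87,0.295,-0.885,0,-1.59,1.5,0.69],[87,0.295,-0.885,0,-1.59,1.5,0.69],[87,0,0,0,0,0,0]]' |head -2
python3 - <<'E'
from h import *
for i in range(3): w=capture('wrist')
st=r.get_state();p=np.array(st['tcp_pos']);R=Ro.from_euler('xyz',st['eef_rot'],degrees=True)
m=best(w,'offcut');v,f=fitbox((w,),(m,),.12,.046,.036,.004,np.array([.5863,-.27,.06]));d=np.degrees(v[2]);print(np.round(v[:2],4),d,f)
print(p,st['eef_rot'],'turn',(Ro.from_euler('xyz',[180,0,-90+d],degrees=True)*R.inv()).as_rotvec(degrees=True).round(2),'shift',((np.array([v[0],v[1],.012])-p)/.025).round(3))
E
```

```text
time_s: 22.65
tcp_pos: [0.5356, -0.1164, 0.2102]
time_s: 23.32
tcp_pos: [0.588, -0.2724, 0.2086]
[ 0.5865 -0.2697] 3.7792664668218237 0.047884749174770924
[ 0.58663789 -0.2697064   0.20974851] [ 1.79996481e+02  9.66881978e-02 -8.66285637e+01] turn [-0.1  -0.01  0.41] shift [-6.00e-03 -0.00e+00 -7.91e+00]
```

```bash
python3 -m creep '[[87,0,0,-0.95,0,0,0.4],[87,0,0,-0.95,0,0,0],[87,0,0,-0.95,0,0,0],[87,0,0,-0.95,0,0,0],[87,0,0,-0.95,0,0,0],[87,0,0,-0.95,0,0,0],[87,0,0,-0.95,0,0,0],[87,0,0,-0.6,0,0,0]]' |head -2
python3 -m creep '[[87,0,0,-0.4,0,0,0],[87,0,0,-0.2,0,0,0],[30,0,0,0,0,0,0],[30,0,0,0,0,0,0],[30,0,0,0,0,0,0],[30,0,0,0,0,0,0],[30,0,0,0,0,0,0],[30,0,0,0,0,0,0]]' 30|sed -n '2p;4,6p'
python3 -m creep '[[30,0,0,0,0,0,0],[30,0,0,0.3,0,0,0],[30,0,0,0.8,0,0,0],[30,0,0,0.95,0,0,0],[30,0,0,0.95,0,0,0],[30,0,0,0.95,0,0,0],[30,0,0,0.95,0,0,0],[30,0,0,0.95,0,0,0]]'
```

```text
time_s: 24.18
tcp_pos: [0.5857, -0.269, 0.0282]
tcp_pos: [0.5874, -0.27, 0.0159]
contact_force: [0.8, 1.0, -0.3]
gripper_width: 0.0527
gripper_force: 0.0
time_s: 25.52
tcp_pos: [0.5868, -0.2699, 0.1631]
eef_rot: [-179.9, 0.0, -86.2]
contact_force: [0.4, -0.5, -0.7]
gripper_width: 0.0461
gripper_force: 30.0
```

```bash
python3 -m creep '[[30,0,0.4,0.9,0,0,0],[30,0,0.9,0.9,0,0,0],[30,0,0.9,0.9,0,0,0],[30,0,0.9,0.9,0,0,0],[30,0,0.9,0.8,0,0,0],[30,0,0.9,0,0,0,0],[30,0,0.9,0,0,0,0],[30,0,0.9,0,0,0,0]]' |head -2
python3 -m creep '[[30,-0.1,0.95,0,0,0,0],[30,-0.1,0.95,0,0,0,0],[30,-0.1,0.95,0,0,0,0],[30,-0.1,0.95,0,0,0,0],[30,-0.1,0.95,0,0,0,0],[30,-0.1,0.95,0,0,0,0],[30,-0.1,0.95,0,0,0,0],[30,-0.1,0.95,0,0,0,0]]' |head -2
python3 -m creep '[[30,-0.15,0.95,0,0,0,0],[30,-0.15,0.95,0,0,0,0],[30,-0.15,0.95,0,0,0,0],[30,-0.15,0.95,0,0,0,0],[30,-0.15,0.95,0,0,0,0],[30,-0.15,0.95,0,0,0,0],[30,-0.15,0.95,0,0,0,0],[30,-0.15,0.95,0,0,0,0]]' |head -2
python3 - <<'E'
from h import *
for i in range(2): t=capture('top')
st=r.get_state();print(st['tcp_pos'],st['eef_rot'],np.round(st['joints']),st['gripper_width'])
s=capture('scene')
for p in (t,s):
    o=outline_of(p,'tote')[0];v,f=fitbox((p,),(o['region'],),.2,.22,.105,0,np.array([.519,.329,-.05]));print(o['conf'],np.round(v[:2],4),np.degrees(v[2]),f)
cv2.imwrite('pics/s6.png',cv2.cvtColor(s['frame'],4))
E
```

```text
time_s: 26.18
tcp_pos: [0.5868, -0.1013, 0.2725]
time_s: 26.85
tcp_pos: [0.5665, 0.0886, 0.272]
time_s: 27.52
tcp_pos: [0.5365, 0.2785, 0.272]
[0.53635528 0.28024436 0.27143092] [-1.79895365e+02  3.76652587e-02 -8.60491630e+01] [ 46.  12.  -5.   0. -73. -42.] 0.04586942424069699
0.89 [0.5191 0.3258] 3.3758030166155524 0.5422987023318083
0.55 [0.5163 0.3285] 2.83965208690335 0.11062855191852072
```

View pics/s6.png

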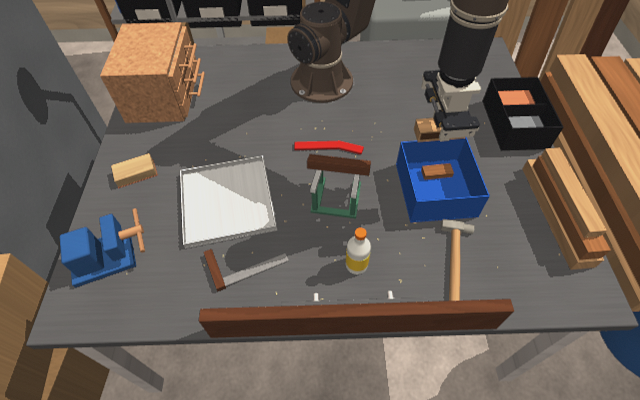

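```bash
python3 -m creep '[[30,-0.12,0.95,0,0,0,0],[30,-0.12,0.95,0,0,0,0],[30,0,0,-0.9,0,0,0],[30,0,0,-0.95,0,0,0],[30,0,0,-0.95,0,0,0],[30,0,0,-0.95,0,0,0],[30,0,0,-0.95,0,0,0],[30,0,0,0,0,0,0]]'
python3 -m creep '[[30,0,0,-0.95,0,0,0],[30,0,0,-0.95,0,0,0],[30,0,0,-0.95,0,0,0],[30,0,0,-0.8,0,0,0],[30,0,0,-0.4,0,0,0],[30,0,0,0,0,0,0],[30,0,0,0,0,0,0]]'
```

```text
time_s: 28.43
tcp_pos: [0.529, 0.3221, 0.1493]
eef_rot: [179.8, -0.2, -86.3]
contact_force: [-0.9, -1.3, -2.1]
gripper_width: 0.0458
gripper_force: 30.0
time_s: 29.02
tcp_pos: [0.5318, 0.3251, 0.0538]
eef_rot: [-179.8, 0.0, -86.2]
contact_force: [-0.0, 1.4, -0.3]
gripper_width: 0.0457
gripper_force: 30.0
```

```bash
python3 -m creep '[[65,0,0,0,0,0,0],[65,0,0,0,0,0,0],[65,0,0,0,0,0,0],[65,0,0,0,0,0,0],[65,0,0,0,0,0,0],[65,0,0,0.5,0,0,0],[65,0,0,0.9,0,0,0],[65,0,0,0.95,0,0,0]]'
python3 -m creep '[[65,0,0,0.95,0,0,0],[65,0,0,0.95,0,0,0],[65,0,0,0.95,0,0,0],[65,0,0,0.95,0,0,0],[65,0,0,0.95,0,0,0],[65,0,0,0,0,0,0],[65,0,0,0,0,0,0],[65,0,0,0,0,0,0]]'
python3 - <<'E'
from h import *
w=capture('wrist');s=capture('scene')
for p in(w,s):
    for n in('offcut','batten','glue','tote'):
        o=search_frame(p,n);print(n,[(round(d['conf'],2),np.round(d['bbox'])) for d in o[:1]])
m=best(w,'offcut');v,f=fitbox((w,),(m,),.12,.046,.036,.004,np.array([.53,.325,.06]));print(v,f)
E
```

```text
time_s: 29.68
tcp_pos: [0.5305, 0.3245, 0.1113]
eef_rot: [-180.0, -0.1, -86.2]
contact_force: [0.7, 0.2, 0.7]
gripper_width: 0.0652
gripper_force: 0.0
time_s: 30.35
tcp_pos: [0.5307, 0.3249, 0.2299]
eef_rot: [-179.9, 0.0, -86.2]
contact_force: [-0.9, -0.3, 0.1]
gripper_width: 0.0652
gripper_force: 0.0
offcut [(0.63, array([302., 117., 342., 225.]))]
batten []
glue []
tote [(0.88, array([208.,  74., 470., 270.]))]
offcut [(0.64, array([411., 177., 461., 203.]))]
batten [(0.6, array([305., 154., 371., 177.]))]
glue [(0.77, array([347., 227., 369., 273.]))]
tote [(0.83, array([399., 139., 490., 220.]))]
[0.5320352  0.3258195  0.09273604] 0.04509406153744233
```

Offcut lies flat on the tote floor, the batten is unchanged on the rack, the glue is standing, and the arm is clear.

```bash
python3 -c "
from plant import close_job
print(close_job())"
```

```text
the job is handed in; nothing more can be done
None
```

The job is handed in: the batten lies flat across both rails at the stops (measured within the limits before hand-in), the offcut is in the tote, and the glue bottle was left alone; no verdict came back.

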